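Feel for the release notch of the test case and press its key

ROBOT

A 7-joint arm with a two-finger parallel gripper is mounted at the origin on the work surface; the furniture and walls round the work are solid. World frame = base frame: x ahead of the robot, y to its left, z up, the work surface at z = 0. Lengths are in m, angles in rad, forces in N, time in s.
With the tool pointing down it reaches from about 0.4 to 0.85 m from the base axis. Payload 10.4 kg.
Tool frame: the origin (TCP) lies midway between the tips of the shut fingers; the grasp point (between the pads) lies 19 mm behind it; z points along the fingers, y is the line along which they close (so a half turn about z gives the same grasp; the last joint's range is limited). The gripper opens to 87 mm and grips with 3 to 60 N. Pads are 19 mm wide; open, the fingers measure 117 mm over their backs; the gripper's body (75 mm by 190 mm) begins 51 mm behind the grasp point.
Start: joints at [-1.342, 0.332, -0.065, 1.46, 0.022, 1.35, -0.088], TCP at [0.156, 0.605, 0.223] pointing down, gripper open.
Joint ranges: [-2.6, 2.6], [-0.5, 2.12], [-1.47, 1.34], [0.16, 2.42], [-1.27, 4.41], [0.06, 2.06], [-2.6, 2.6]. Speed limits (rad/s): [2.22, 2.22, 2.79, 2.79, 3.14, 3.14, 3.14].

INTERFACE

Orientations are given as a unit quaternion [x, y, z, w].
In Python, from bench import sensors, eyes, order gives the robot as it stands.
- The arm moves only by the tool arm_command, never from a script. Its argument "steps" is a list of rows, each an object with "rot": the turn, a rotation vector about the world's x, y, z in degrees, a list of three; "slide": the shift along the world's x, y, z in m, a list of three; "grip": the opening, from 0 (shut) to 1 (fully open). A call has exactly 8 rows; each row shifts and turns the commanded pose from where the row before left it; what a row does not reach is not made up. A row lasts 1/8 s, in which the tool goes at most 62.5 mm and 10.7 degrees, less where a joint would pass 70% of its speed; a pose out of reach is approached as far as the arm can. A call with a gripper value outside its range is refused whole. The fingers move at their own pace and stop on an object; "newtons" is the grip in N (left out, the last holds). Time passes only in rows, so rows that do not move let the fingers close, or fill a call up. It gives the time, the measured TCP pose, the force, the opening and the grip force at its end, in the units of the state.
- sensors.read_state(): the state, without advancing time (a new reading comes with each control period).
- eyes.camera(name): name is "scene" or "top" or "wrist"; returns a dict with "pixels" (480x640x3 uint8, red, green, blue), "intrinsics" (3x3 intrinsics, pixels), "k1" (the pictures are not rectified: a ray, as slopes to the right and down, at radius r is drawn at 1 + k1 r^2 times it, then the intrinsics apply), "pose" (4x4, takes a point from camera to world coordinates). Camera axes: x right, y down, z forward; pixel columns grow to the right and rows downward; lengths in m; the calibration is good to about 2 mm. A picture is of the moment at which its call begins. There is no depth.
- order.close_job(): hands the job in; it is judged then, once.
Trained networks look in a picture, given as the dict that the camera call returned (one of the last four; its "shot" number tells which), for a name from the list of things; names that differ only in an ending like _2 or _b are one class to them, and where a whole thing is asked for, a point or a joint stands for the part that bears it (a point fixed in the world has none). Each returns a list of dicts, best first, with "conf" (0 to 1); they miss things now and then, are a little off and sometimes report something else, mostly with a low value. They report only what shows in the picture. A call takes as long as a camera call. They do not tell look-alikes from the thing itself.
- eyes.look_for(name, picture): "bbox" ([left, top, right, bottom] in pixels, round what is visible of it).
The state is a dict: "time": time; "joint_positions": joint angles; "joint_vel": joint speeds; "joint_torque": joint torques, N m; "ee_pos": TCP position; "eef_rot": TCP orientation; "ft_force": force on the tool from outside, world axes, zero at the start; "torque": the same for the moment, N m; "width": finger opening in m; "grip_force": force on a finger pad.
Only numpy, scipy, OpenCV 4.12 (cv2) and the standard library are available. Lean on these libraries where they do the work, as an engineer would, in place of code of your own. Each camera call takes 0.05 s, during which the arm holds its last target. There are 200 camera calls.

TASK

The clear cover of the grey test case is released by a key at the bottom of a notch somewhere along the flat strip on its front edge. Touch the end block at the left end of that strip with your fingertip, feel along the strip from there until you find the notch, and press the key in it fully down, so that the cover pops up and stays ajar; then take the hand away. Pick nothing up, and leave the things lying round the case where they are.

Things in the scene. Friction and masses are not known exactly. Their poses are not given: they have to be found in the camera images.
- case: Grey test case fixed to the table, 166 mm deep (x), 290 mm long (y). Origin on the table, mid-length, 91 mm behind its front. z up; x from front to back; y along its length to the left end. The flat strip is its front 40 mm (x -91 to -51 mm), top at z = 46 mm. Behind it is a box with a clear cover, top at z = 52 mm, and a board fixed inside.
- strip_mid (a point): Middle of the strip's top level (case x -71, y 0, z 46 mm). The strip: a 30 mm end block at either end, between them five 46 mm units centred at case y -92, -46, 0, 46, 92 mm. Four are solid blanks level with the end blocks; the other, in any place, not told, is the notch: a gap 46 mm long, 40 mm wide, 16 mm deep, open above and in front, the key its floor.
- left_end (a point): Middle of the top face of the left end block of the strip (case x = -71 mm, y = +130 mm, z = +46 mm); turns with the case.
- catch (a joint): Release key, floor of the notch, same grey. Slides down: 0 m = up, its top 16 mm below the top of the strip (30 mm above the table); 0.008 m = fully down. It needs about 6 N to move, has no spring and stays where it is left. The cover moves with it.
- cover (a joint): Clear cover, hinged along the back of the box. 0 rad = shut; the release key raises it, to 0.2 rad when fully down (its front edge is then 25 mm up). It moves only with the key.
- eraser: White eraser in a blue sleeve, 21 x 45 x 12 mm, loose on the table; a bystander to leave alone. Origin: centre of its underside.
- pen: Green pen, 140 mm long, loose on the table; a bystander to leave alone. Origin: centre of its underside.
- terminal: Blue terminal block, 16 x 30 x 16 mm, loose on the table; a bystander to leave alone. Origin: centre of its underside.
- calculator: Desk calculator, 135 x 75 x 15 mm, loose on the table; a bystander to leave alone. Origin: centre of its underside.
- cutters: Side cutters lying flat, 54 x 126 x 11 mm, loose on the table; a bystander to leave alone. Origin: centre of its underside.
- reel: Reel of solder, 64 mm across, 43 mm high, loose on the table; a bystander to leave alone. Origin: centre of its underside.
- mug: Spotted mug, 82 x 114 mm, 91 mm high, loose on the table; a bystander to leave alone. Origin: centre of its underside.
- tape: Roll of black tape, 55 mm across, 19 mm high, loose on the table; a bystander to leave alone. Origin: centre of its underside.
There are look-alikes about, which are no part of the job. What is shaped like the part that bears catch but green or red is not meant.

How it is judged:
On the way, in this order (a step that is already met when the one before it is completed fails the run):
1. a fingertip touches the left end block of the strip, the key still up (contact force between the fingers and case above 0.5 N and horizontal distance between the grasp point and left_end below 0.045 m and value of joint catch below 0.002 m), for 0.1 s.
2. the key is pressed down by the fingertip in the notch (value of joint catch above 0.0065 m and value of joint cover above 0.15 rad and x of the grasp point in the frame of case between -0.13 and -0.03 m and y of the grasp point in the frame of case between -0.16 and 0.16 m and z of the grasp point in the frame of case between 0 and 0.08 m), for 0.1 s.
At the end, for the whole second after the job is handed in: The release key is down by more than 6.5 mm of its 8 mm and at rest, and the cover stands ajar by more than 0.15 rad (value of joint catch above 0.0065 m and value of joint cover above 0.15 rad and velocity of joint catch between -0.005 and 0.005 m/s); the robot touches nothing.
It fails at once if a thing lying round the case is lifted or moved more than 30 mm (distance of any of eraser, pen, terminal, calculator, cutters, reel, mug, tape from where it was at the start of the episode above 0.03 m).
It also fails if it takes over 58 s, if anything falls off the work surface, if the arm or the gripper's body presses on something with over 40 N, if the wrist force passes 120 N, or if a joint passes its speed limit or range.

## Working session

There is one attempt and no reset: what is moved stays moved. The work goes in short steps, Python scripts to look and compute and a tool call to move; the robot and the scene stay as the last step left them, time stands still between calls to the robot, and variables do not carry over. Pictures are saved under pics/ and viewed, at most 10 in all, crops included, and the job is handed in when it is done.

Besides the shell and the picture viewer there is one more tool, called by a JSON object that holds its "method" and its "body". arm_command: Moves the arm, as the interface text tells. Its arguments: {"type":"object","properties":{"steps":{"type":"array","items":{"type":"object","properties":{"rot":{"type":"array","items":{"type":"number"}},"slide":{"type":"array","items":{"type":"number"}},"grip":{"type":"number"}}}},"newtons":{"type":"number"}},"required":["steps"]}

```bash
mkdir -p pics; cat > h.py <<'E'
import numpy as np, cv2
from bench import sensors, eyes, order
def ray(p,uv):
    K=np.array(p["intrinsics"]);d=cv2.undistortPoints(np.array([[uv]],float),K,np.array([p["k1"],0,0,0,0.]))[0,0]
    T=np.array(p["pose"]);return T[:3,3],T[:3,:3]@np.array([d[0],d[1],1])
def onz(p,uv,z):
    o,r=ray(p,uv);return o+r*(z-o[2])/r[2]
def proj(p,P):
    T=np.array(p["pose"]);c=(np.array(P,float).reshape(-1,3)-T[:3,3])@T[:3,:3]
    return cv2.projectPoints(c,np.zeros(3),np.zeros(3),np.array(p["intrinsics"]),np.array([p["k1"],0,0,0,0.]))[0].reshape(-1,2)
def save(p,n): cv2.imwrite("pics/"+n,cv2.cvtColor(p["pixels"],cv2.COLOR_RGB2BGR))
E
python3 - <<'E'
from h import *
for n in("top","scene"):
    p=eyes.camera(n);save(p,n+"0.png");print(n,np.round(p["pose"],3).tolist(),p["k1"])
    for t in("case","catch","left_end","cover","mug","reel","tape"):
        print(t,[(np.round(d["bbox"]).tolist(),round(d["conf"],2)) for d in eyes.look_for(t,p)[:3]])
s=sensors.read_state();print(s["time"],s["eef_rot"],s["ft_force"])
E
```

```text
top [[-0.018, -0.991, 0.133, 0.262], [-1.0, 0.017, -0.009, 0.052], [0.007, -0.134, -0.991, 1.595], [0.0, 0.0, 0.0, 1.0]] -0.05069510433634848
case [([235.0, 181.0, 346.0, 253.0], 0.89), ([350.0, 242.0, 360.0, 250.0], 0.7)]
catch [([259.0, 280.0, 272.0, 295.0], 0.79), ([216.0, 290.0, 234.0, 312.0], 0.74), ([193.0, 273.0, 210.0, 288.0], 0.72)]
left_end [([242.0, 183.0, 347.0, 258.0], 0.77)]
cover [([240.0, 184.0, 345.0, 238.0], 0.89)]
mug [([123.0, 244.0, 169.0, 277.0], 0.85)]
reel [([172.0, 213.0, 198.0, 236.0], 0.96)]
tape [([484.0, 235.0, 502.0, 247.0], 0.62)]
scene [[-0.815, -0.274, 0.51, -0.439], [-0.579, 0.35, -0.737, 1.33], [0.023, -0.896, -0.444, 0.847], [0.0, 0.0, 0.0, 1.0]] -0.15455378896209082
case [([235.0, 213.0, 330.0, 278.0], 0.84)]
catch [([263.0, 289.0, 282.0, 305.0], 0.67), ([299.0, 284.0, 308.0, 300.0], 0.61), ([306.0, 270.0, 326.0, 277.0], 0.43)]
left_end [([234.0, 223.0, 332.0, 274.0], 0.67)]
cover [([236.0, 223.0, 320.0, 254.0], 0.87), ([350.0, 220.0, 390.0, 235.0], 0.42)]
mug [([200.0, 283.0, 235.0, 322.0], 0.95), ([237.0, 222.0, 331.0, 273.0], 0.29)]
reel [([206.0, 277.0, 223.0, 284.0], 0.51)]
tape [([377.0, 196.0, 388.0, 208.0], 0.43)]
0.8 [ 1.25587090e-01  9.92082597e-01  5.66616444e-05 -1.21543735e-05] [ 0.21652809 -0.95712954  0.31007373]
```

View pics/top0.png

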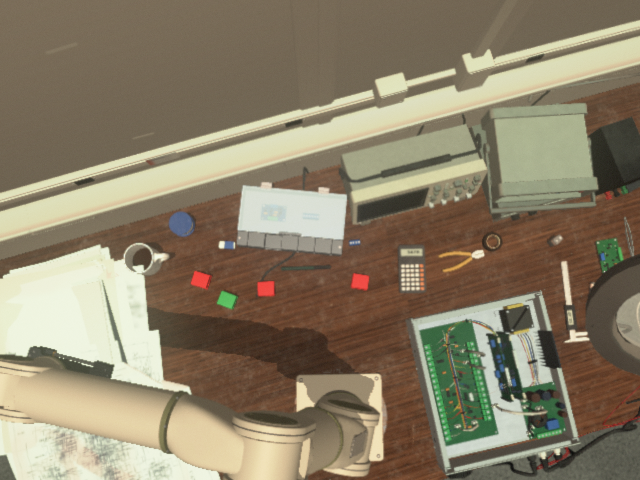

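View pics/scene0.png

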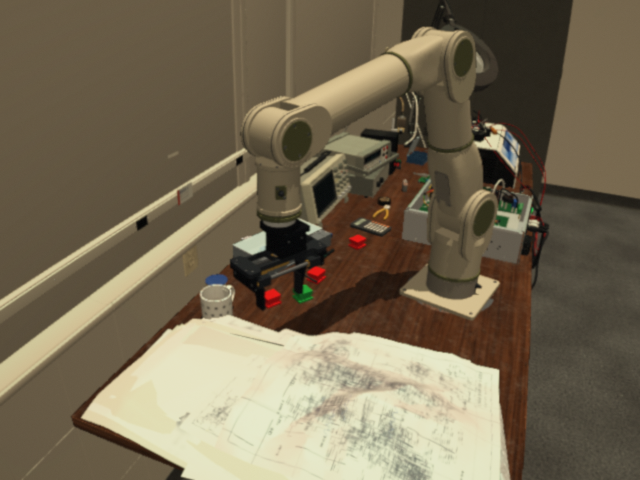

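The top view shows the case at (292,218) with its strip along row ~243. The left end block is near (243,239) and the right end near (341,248). The eraser (226,245), terminal (355,242) and pen (305,268) are close by. Candidates for the key: red blocks (201,280), (266,289), (360,282) and a green block (227,300), all wrong by colour. That leaves the grey strip of the case, which I'll check in a close crop.

```bash
python3 - <<'E'
from h import *
p=eyes.camera("top")
c=p["pixels"][170:290,205:375]
c=cv2.resize(c,None,fx=4.7,fy=4.7,interpolation=cv2.INTER_CUBIC)
cv2.imwrite("pics/crop1.png",cv2.cvtColor(c,cv2.COLOR_RGB2BGR))
E
```

```text
(no output)
```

View pics/crop1.png

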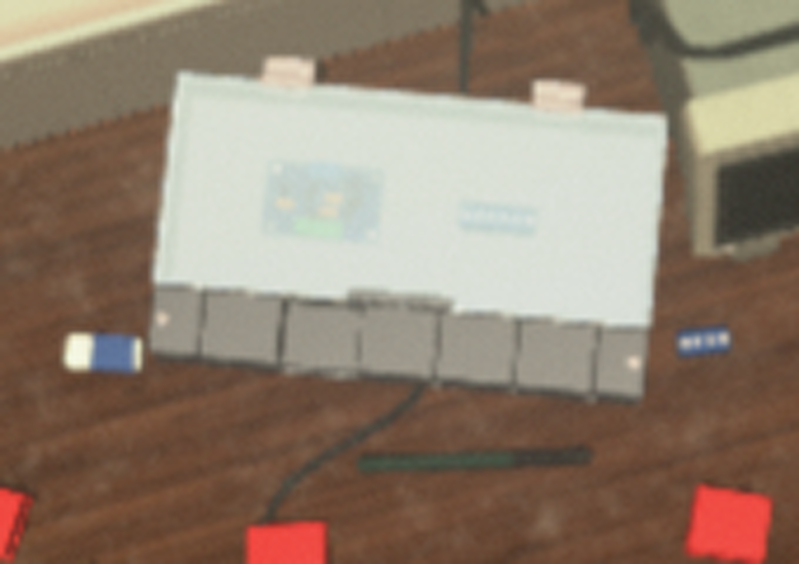

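The crop shows the grey strip running from (152,355) to (643,398), with end blocks at both ends. The unit at about (320,335) has a darker left edge and a different front edge, so it may be the notch. I'll confirm that by feel.

```bash
python3 - <<'E'
from h import *
p=eyes.camera("top")
q=[(152,355),(643,398),(650,325),(155,285)]
W=np.array([onz(p,(u/4.7+205-.4,v/4.7+170-.4),.046) for u,v in q])
print(W.round(3))
for i in range(4):print(np.linalg.norm(W[i]-W[i-1]).round(3))
fit=np.array([[-.091,-.0+.145],[-.091,-.145],[-.051,-.145],[-.051,.145]])
m=W[:,:2].mean(0);f=fit-fit.mean(0);w=W[:,:2]-m
a=np.arctan2((f[:,0]*w[:,1]-f[:,1]*w[:,0]).sum(),(f*w).sum());R=np.array([[np.cos(a),-np.sin(a)],[np.sin(a),np.cos(a)]])
print("yaw",np.degrees(a),"mid",m)
for y in(.13,.092,.046,0,-.046,-.092,-.13):print(y,(m+R@[0,y]).round(4))
print((w-f@R.T).round(4))
s=sensors.read_state()
from scipy.spatial.transform import Rotation as r
print(r.from_quat(s["eef_rot"]).as_matrix().round(3),s["ee_pos"],s["width"])
E
```

```text
[[ 0.468  0.271  0.046]
 [ 0.438 -0.014  0.046]
 [ 0.481 -0.019  0.046]
 [ 0.509  0.269  0.046]]
0.041
0.286
0.043
0.289
yaw -5.785194003395904 mid [0.47402263 0.12686714]
0.13 [0.4871 0.2562]
0.092 [0.4833 0.2184]
0.046 [0.4787 0.1726]
0 [0.474  0.1269]
-0.046 [0.4694 0.0811]
-0.092 [0.4647 0.0353]
-0.13 [ 0.4609 -0.0025]
[[-0.0007 -0.0023]
 [-0.0014  0.0016]
 [ 0.0015  0.0006]
 [ 0.0006  0.0001]]
[[-0.968  0.249 -0.   ]
 [ 0.249  0.968  0.   ]
 [ 0.     0.    -1.   ]] [0.15569142 0.60532813 0.22258389] 0.08695928982702521
```

{"method": "arm_command", "body": {"steps": [{"slide": [0.041,-0.044,-0.01],"rot": [0,0,4.3],"grip": 0},{"slide": [0.041,-0.044,-0.01],"rot": [0,0,4.3],"grip": 0},{"slide": [0.041,-0.044,-0.01],"grip": 0},{"slide": [0.041,-0.044,-0.01],"grip": 0},{"slide": [0.041,-0.044,-0.01],"grip": 0},{"slide": [0.041,-0.044,-0.01],"grip": 0},{"slide": [0.041,-0.044,-0.01],"grip": 0},{"slide": [0.041,-0.044,-0.01],"grip": 0}], "newtons": 20}}

```text
schema error: expected keys rot, slide, grip
```

{"method": "arm_command", "body": {"steps": [{"slide": [0.041,-0.044,-0.01],"rot": [0,0,4.3],"grip": 0},{"slide": [0.041,-0.044,-0.01],"rot": [0,0,4.3],"grip": 0},{"slide": [0.041,-0.044,-0.01],"rot": [0,0,0],"grip": 0},{"slide": [0.041,-0.044,-0.01],"rot": [0,0,0],"grip": 0},{"slide": [0.041,-0.044,-0.01],"rot": [0,0,0],"grip": 0},{"slide": [0.041,-0.044,-0.01],"rot": [0,0,0],"grip": 0},{"slide": [0.041,-0.044,-0.01],"rot": [0,0,0],"grip": 0},{"slide": [0.041,-0.044,-0.01],"rot": [0,0,0],"grip": 0}], "newtons": 20}}

```text
time: 1.9
ee_pos: [0.4849, 0.2519, 0.1426]
eef_rot: [0.051, 0.999, 0.0, 0.0]
ft_force: [0.9, -0.2, 0.2]
width: 0.0147
grip_force: 0.0
```

```bash
python3 - <<'E'
from h import *
p=eyes.camera("wrist");
c=np.array([.474,.1269]);a=np.radians(-5.8);R=np.array([[np.cos(a),-np.sin(a)],[np.sin(a),np.cos(a)]])
im=p["pixels"].copy()
for y in(.145,.115,.069,.023,-.023):
    P=[np.r_[c+R@[x,y],.046] for x in(-.02,.02)];q=proj(p,P).astype(int);print(y,q.tolist())
    for k in q:
        if abs(k).max()<2000: cv2.circle(im,tuple(map(int,k)),4,(255,0,255),1)
p["pixels"]=im;save(p,"wrist1.png");print(sensors.read_state()["ft_force"])
E
```

```text
0.145 [[345, 217], [344, 269]]
0.115 [[303, 217], [304, 269]]
0.069 [[240, 217], [243, 269]]
0.023 [[176, 217], [182, 269]]
-0.023 [[113, 217], [121, 269]]
[ 1.07251505 -8.20141276 -0.2727817 ]
```

View pics/wrist1.png

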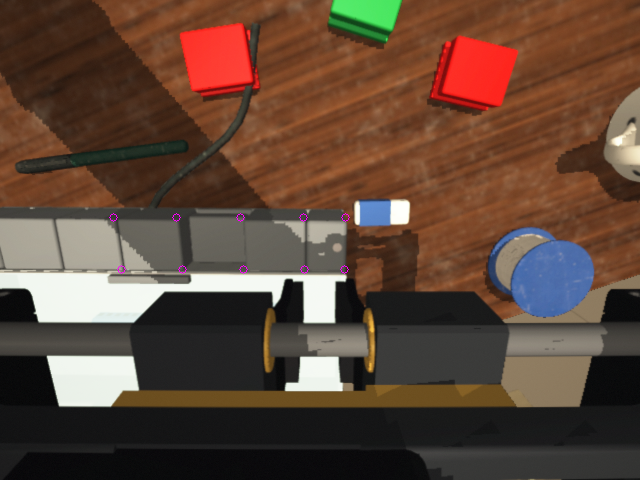

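The wrist view matches the overlay to about 3 mm. The left end block is at (327,243), and the unit at (215,240) looks recessed. Next I'll touch the end block.

{"method": "arm_command", "body": {"steps": [{"slide": [0.001,0.003,-0.03],"rot": [0,0,0],"grip": 0},{"slide": [0.001,0.003,-0.03],"rot": [0,0,0],"grip": 0},{"slide": [0,0,-0.025],"rot": [0,0,0],"grip": 0},{"slide": [0,0,-0.005],"rot": [0,0,0],"grip": 0},{"slide": [0,0,-0.003],"rot": [0,0,0],"grip": 0},{"slide": [0,0,-0.003],"rot": [0,0,0],"grip": 0},{"slide": [0,0,-0.001],"rot": [0,0,0],"grip": 0},{"slide": [0,0,0],"rot": [0,0,0],"grip": 0}]}}

```text
time: 2.95
ee_pos: [0.4861, 0.2596, 0.0465]
eef_rot: [0.051, 0.999, 0.0, 0.0]
ft_force: [-1.4, -1.4, 6.3]
width: 0.0004
grip_force: 2.6
```

{"method": "arm_command", "body": {"steps": [{"slide": [0,0,-0.001],"rot": [0,0,0],"grip": 0},{"slide": [0,0,0],"rot": [0,0,0],"grip": 0},{"slide": [0,0,0.008],"rot": [0,0,0],"grip": 0},{"slide": [-0.002,-0.019,0],"rot": [0,0,0],"grip": 0},{"slide": [-0.002,-0.019,0],"rot": [0,0,0],"grip": 0},{"slide": [0,0,-0.004],"rot": [0,0,0],"grip": 0},{"slide": [0,0,-0.003],"rot": [0,0,0],"grip": 0},{"slide": [0,0,-0.001],"rot": [0,0,0],"grip": 0}]}}

```text
time: 3.95
ee_pos: [0.4817, 0.2206, 0.0463]
eef_rot: [0.051, 0.999, -0.0, -0.001]
ft_force: [-14.0, -11.3, 38.1]
width: 0.0005
grip_force: 19.3
```

The unit at y=92 is solid. Now the next one, at y=46.

{"method": "arm_command", "body": {"steps": [{"slide": [0,0,0.012],"rot": [0,0,0],"grip": 0},{"slide": [-0.001,-0.023,0],"rot": [0,0,0],"grip": 0},{"slide": [-0.002,-0.023,0],"rot": [0,0,0],"grip": 0},{"slide": [0,0,0],"rot": [0,0,0],"grip": 0},{"slide": [0,0,-0.006],"rot": [0,0,0],"grip": 0},{"slide": [0,0,-0.004],"rot": [0,0,0],"grip": 0},{"slide": [0,0,-0.004],"rot": [0,0,0],"grip": 0},{"slide": [0,0,0],"rot": [0,0,0],"grip": 0}]}}

```text
time: 4.95
ee_pos: [0.4784, 0.1754, 0.0421]
eef_rot: [0.051, 0.999, -0.0, -0.0]
ft_force: [0.4, 0.1, 0.1]
width: 0.0003
grip_force: 0.0
```

The fingertip is at z = 42 mm, below the strip top, with no force, so this is the notch. I'll go down onto the key.

{"method": "arm_command", "body": {"steps": [{"slide": [0,0,-0.005],"rot": [0,0,0],"grip": 0},{"slide": [0,0,-0.005],"rot": [0,0,0],"grip": 0},{"slide": [0,0,-0.003],"rot": [0,0,0],"grip": 0},{"slide": [0,0,-0.002],"rot": [0,0,0],"grip": 0},{"slide": [0,0,-0.002],"rot": [0,0,0],"grip": 0},{"slide": [0,0,-0.001],"rot": [0,0,0],"grip": 0},{"slide": [0,0,-0.001],"rot": [0,0,0],"grip": 0},{"slide": [0,0,0],"rot": [0,0,0],"grip": 0}]}}

```text
time: 5.95
ee_pos: [0.4786, 0.1753, 0.0236]
eef_rot: [0.051, 0.999, 0.0, -0.0]
ft_force: [-1.8, -0.3, 3.3]
width: 0.0003
grip_force: 1.9
```

{"method": "arm_command", "body": {"steps": [{"slide": [0,0,-0.001],"rot": [0,0,0],"grip": 0},{"slide": [0,0,-0.001],"rot": [0,0,0],"grip": 0},{"slide": [0,0,-0.001],"rot": [0,0,0],"grip": 0},{"slide": [0,0,0],"rot": [0,0,0],"grip": 0},{"slide": [0,0,0],"rot": [0,0,0],"grip": 0},{"slide": [0,0,0],"rot": [0,0,0],"grip": 0},{"slide": [0,0,0],"rot": [0,0,0],"grip": 0},{"slide": [0,0,0],"rot": [0,0,0],"grip": 0}]}}

```text
time: 6.95
ee_pos: [0.4788, 0.1754, 0.0222]
eef_rot: [0.051, 0.999, 0.0, -0.0]
ft_force: [-10.2, -3.7, 27.3]
width: 0.0006
grip_force: 13.3
```

The key has bottomed out: the tip is at 22 mm with 27 N on it. Now I'll retract straight up.

{"method": "arm_command", "body": {"steps": [{"slide": [0,0,0.01],"rot": [0,0,0],"grip": 0},{"slide": [0,0,0.02],"rot": [0,0,0],"grip": 0},{"slide": [-0.005,0,0.03],"rot": [0,0,0],"grip": 0},{"slide": [-0.01,0.01,0.04],"rot": [0,0,0],"grip": 0},{"slide": [-0.02,0.04,0.03],"rot": [0,0,0],"grip": 0},{"slide": [-0.02,0.04,0.02],"rot": [0,0,0],"grip": 0},{"slide": [-0.02,0.05,0],"rot": [0,0,0],"grip": 0},{"slide": [0,0,0],"rot": [0,0,0],"grip": 0}]}}

```text
time: 7.95
ee_pos: [0.4014, 0.3194, 0.1707]
eef_rot: [0.047, 0.999, 0.001, -0.0]
ft_force: [-0.2, -1.0, -0.0]
width: 0.0006
grip_force: 0.0
```

```bash
python3 - <<'E'
from h import *
p=eyes.camera("top");c=cv2.resize(p["pixels"][170:290,205:375],None,fx=4.7,fy=4.7,interpolation=cv2.INTER_CUBIC)
cv2.imwrite("pics/crop2.png",cv2.cvtColor(c,cv2.COLOR_RGB2BGR))
save(eyes.camera("wrist"),"wrist2.png")
s=sensors.read_state();print(s["ft_force"],s["ee_pos"],s["joint_vel"])
E
```

```text
[ 1.19476676 -0.47678306 -0.58001849] [0.40368743 0.31524168 0.17034887] [ 0.02097317 -0.00552414  0.02490509  0.00797474  0.00234583  0.00067932
  0.00185909]
```

View pics/wrist2.png

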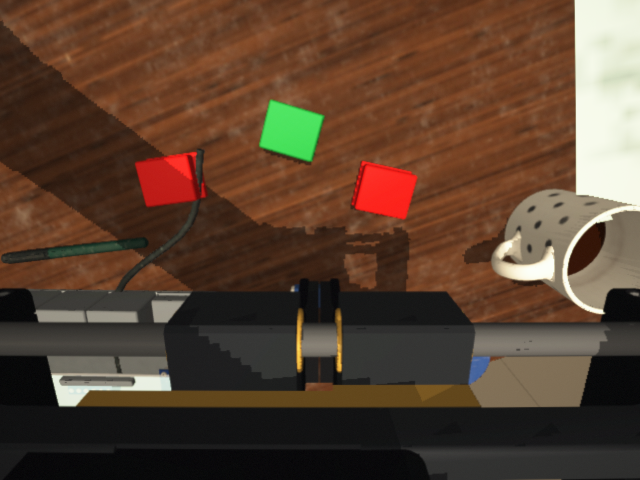

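View pics/crop2.png

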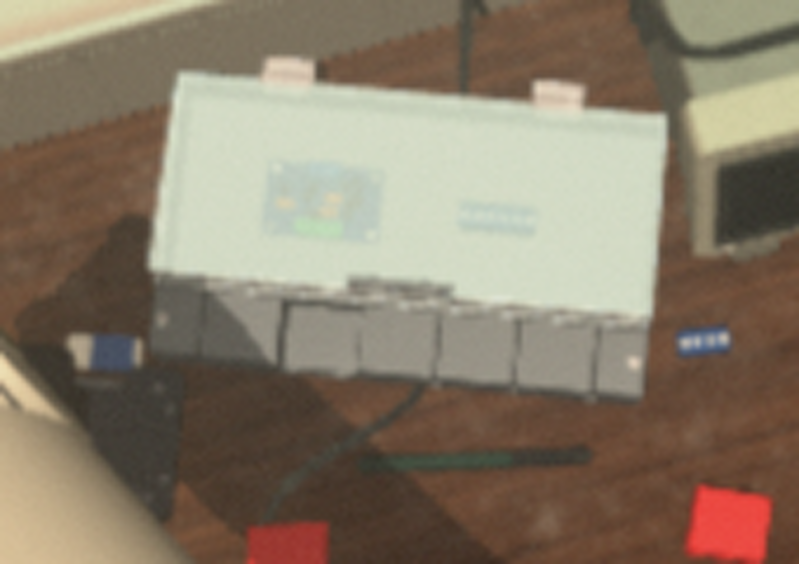

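In the top crop the cover's front edge has risen (its edge is at row ~275-320, with a gap below). The eraser (105,352), pen (475,460) and terminal (703,341) haven't moved, and the hand is clear of everything. Handing in.

```bash
python3 -c "
from bench import order
print(order.close_job())"
```

```text
the job is handed in; nothing more can be done
None
```

I touched the left end block and felt along to the notch, the second unit from the left. I pressed the key fully down there; the cover stands ajar, the hand is clear, and the job is handed in, though no verdict came back.

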